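# Show the arch block's underside to the tilted mirror

### The arm

A 7-joint arm with a two-finger parallel gripper is mounted at the origin on the work surface. World frame = base frame: x ahead of the robot, y to its left, z up, the work surface at z = 0. Lengths are in mm, angles in degrees, forces in N, time in s.
With the tool pointing down it reaches from about 400 to 900 mm from the base axis. Payload 5.5 kg.
Tool frame: the origin (TCP) lies between the finger pads; the fingertips stand ahead of it and the grasp point (between the pads) is the TCP (robot.tips_ahead is the z of the fingertips in the tool frame, in mm); z points along the fingers, y is the line along which they close (so a half turn about z gives the same grasp; the last joint's range is limited). The gripper opens to 85 mm and grips with 20 to 120 N. Pads are 22 mm wide; open, the fingers measure 114 mm over their backs; the gripper's body (76 mm by 85 mm) begins 54 mm behind the grasp point. The pads swing forward as they close: fully open they stand 13 mm farther back than shut.
Start: joints at [78.85, 28.699, -24.465, 88.831, 12.651, 65.22, -12.049], TCP at [287.315, -583.052, 250.31] pointing down, gripper open.
Joint ranges: [-164.97, 164.97], [-17.58, 116.51], [-87.97, 89.64], [11.32, 138.91], [-80.73, 260.73], [10.89, 115.49], [-147.41, 147.41]. Speed limits (degrees/s): [147.25, 147.25, 180, 180, 180, 180, 180].

### API

Orientations are given as a 3x3 rotation matrix whose columns are the frame's x, y, z axes.
In Python, from cell import robot, solver, eyes, ticket, spotter gives the robot as it stands. Calls block until the motion is done:
- robot.reach(position, orientation): joint-space move of the TCP to a pose.
- robot.move_l(position, rotation=None, rate=150): straight line of the TCP; rotation=None keeps the orientation; rate is the mean speed in mm/s.
- robot.set_joints(angles): joint-space move.
- robot.gripper_open() and robot.grasp(): open the fingers fully, or close them until they stop; the grip force is fixed at half the most.
- robot.hold(seconds).
- solver.inverse_kinematics(position, orientation): joint angles nearest the present ones, or None.
- eyes.read_camera(name): name is "scene" or "top"; returns a dict with "color" (420x560x3 uint8, red, green, blue), "camera_matrix" (3x3 intrinsics, pixels), "k1" (the pictures are not rectified: a ray, as slopes to the right and down, at radius r is drawn at 1 + k1 r^2 times it, then the intrinsics apply), "T" (4x4, takes a point from camera to world coordinates). Camera axes: x right, y down, z forward; pixel columns grow to the right and rows downward; lengths in mm; the calibration is good to about 2 mm. A picture is of the moment at which its call begins. There is no depth.
A pose or a line that the arm cannot do raises robot.MotionError and nothing moves.
- ticket.finish_job(): hands the job in; it is judged then, once.
Trained networks look in a picture, given as the dict that the camera call returned (one of the last four; its "shot" number tells which), for a name from the list of things; names that differ only in an ending like _2 or _b are one class to them, and where a whole thing is asked for, a point or a joint stands for the part that bears it (a point fixed in the world has none). Each returns a list of dicts, best first, with "confidence" (0 to 1); they miss things now and then, are a little off and sometimes report something else, mostly with a low value. They report only what shows in the picture. A call takes as long as a camera call. They do not tell look-alikes from the thing itself.
- spotter.recognise(label, picture): "extent" ([left, top, width, height] as shares, 0 to 1, of the picture: columns of its width, rows of its height, round what is visible of it).
Readings, each from a call of its own:
- robot.get_clock(): time.
- robot.get_joint_positions(): joint angles.
- robot.get_dq(): joint speeds.
- robot.get_tau(): joint torques, N m.
- robot.get_position(): TCP position.
- robot.get_tcp_rot(): TCP orientation.
- robot.get_wrist_force(): force on the tool from outside, world axes, zero at the start.
- robot.get_torque(): the same for the moment, N m.
- robot.get_opening(): opening from 0.0 (shut) to 1.0 (fully open).
- robot.get_gripper_force(): force on a finger pad.
Only numpy, scipy, OpenCV 4.12 (cv2) and the standard library are available. Lean on these libraries where they do the work, as an engineer would, in place of code of your own. Each camera call takes 0.05 s, during which the arm holds its last target. There are 200 camera calls.

### The job

Lift the birch arch block off the freely spinning puzzle dial, leaving the other two birch blocks standing on it, and show its underside to the tilted steel mirror: hold it still in the air over the middle of the mirror, the block's middle 12 cm out from the mirror's face (measured square to the face), its underside parallel to the face and its long side along the mirror's long side. Finish while still holding it there; nothing is put down. Do not touch the mirror, and leave the canister, the bead bar and the tumbler where they stand.

Things in the scene. Friction and masses are not known exactly. Their poses are not given: they have to be found in the camera images.
- arch_center (a point): Centre of the loose birch arch block, 64 mm long (x), 28 thick (y), 50 high (z, up), about 50 g. An opening 28 mm wide, 22 mm high passes through it along y at the underside; above that it is solid. It stands in one of three bays on the dial, about 80 mm from the dial's axis, at any yaw; grip it across its 28 mm thickness, at this height or a little above.
- brick_center (a point): Centre of the loose square birch block, 44 x 44 x 34 mm high (z up), standing in another bay of the dial.
- post_center (a point): Centre of the loose birch cylinder, 36 mm in diameter, 56 mm high (z up), standing in the third bay of the dial.
- dial_center (a point): Centre of the puzzle dial's top face, on its axis, 28 mm above the work surface. The dial is a white plastic disc 250 mm in diameter on a fixed foot and spins freely about the vertical at a light push; it has a centre knob 26 mm in diameter and 22 mm high, and three radial ribs 5 mm high between the bays.
- mirror_face (a point): Middle of the face of the steel mirror, a plate 112 mm (x) by 160 mm (y, its long side, level), 80 mm above the work surface. z is the normal out of the face: up, leaning 17 to 34 degrees roughly towards the robot. The plate swings in a stiff hinge along its long middle line, in a black fixed stand whose two posts, 88 mm either side along y, end 10 mm above this point.
- canister: Bystander: empty glass canister with closed hinged lid, 100 mm in diameter, 130 mm high, origin at the centre of its underside.
- bead_bar: Bystander: orange acrylic stand 50 x 130 mm, 69 mm high, with a row of beads on a rod along its y axis, origin at the centre of its underside.
- tumbler: Bystander: steel tumbler, 70 mm in diameter, 100 mm high, origin at the centre of its underside.
Not all that is in view belongs to the job. Leave any black look-alike of the part that bears arch_center alone.

How it is judged:
By the outcome, as a careful person would: the job done as asked, in the order asked, and still so for the second after the job is handed in, while the arm keeps its last pose, push and grip.
It also fails if it takes over 38 s, if anything falls off the work surface, if the arm or the gripper's body presses on something with over 40 N, if the wrist force passes 120 N, or if a joint passes its speed limit or range.

## Working session

There is one attempt and no reset: what is moved stays moved. The work goes in short steps, each a Python script; the robot and the scene stay as the last script left them, time stands still between calls to the robot, and variables do not carry over. Pictures are saved under pics/ and viewed, at most 10 in all, crops included, and the job is handed in when it is done.

```bash
mkdir -p pics; ls
cat > h.py <<'E'
import numpy as np, cv2
from cell import robot, solver, eyes, ticket, spotter
def ray(p,u,v):
    K=p["camera_matrix"];K=np.array(K);T=np.array(p["T"])
    d=np.array([(u-K[0,2])/K[0,0],(v-K[1,2])/K[1,1]]);s=d.copy()
    for _ in range(30): s=d/(1+p["k1"]*(s@s))
    return T[:3,3],T[:3,:3]@np.array([s[0],s[1],1])
def atz(p,u,v,z):
    o,d=ray(p,u,v); return o+d*(z-o[2])/d[2]
def proj(p,X):
    T=np.array(p["T"]);K=np.array(p["camera_matrix"]);c=T[:3,:3].T@(np.array(X)-T[:3,3])
    s=c[:2]/c[2]; s=s*(1+p["k1"]*(s@s)); return K[:2,:2]@s+K[:2,2]
def tri(p,a,q,b):
    o1,d1=ray(p,*a);o2,d2=ray(q,*b)
    t=np.linalg.lstsq(np.c_[d1,-d2],o2-o1,rcond=None)[0]
    A,B=o1+t[0]*d1,o2+t[1]*d2
    return (A+B)/2,np.linalg.norm(A-B)
E
python3 - <<'E'
from h import *
import pickle
d={}
for n in("scene","top"):
    p=eyes.read_camera(n);d[n]=p
    cv2.imwrite(f"pics/{n}0.png",p["color"][:,:,::-1])
    print(n,np.round(p["T"],3).tolist(),p["camera_matrix"],p["k1"])
    for l in("arch_center","brick_center","post_center","dial_center","mirror_face","canister","bead_bar","tumbler"):
        print(l,[(round(r["confidence"],2),np.round(np.array(r["extent"])*[560,420,560,420]).tolist()) for r in spotter.recognise(l,p)[:3]])
pickle.dump(d,open("p0.pkl","wb"))
print(robot.get_clock(),robot.tips_ahead)
E
```

```text
pics
scene [[0.457, 0.607, -0.65, 1423.664], [0.889, -0.317, 0.33, -482.414], [-0.006, -0.729, -0.685, 980.281], [0.0, 0.0, 0.0, 1.0]] [[470.53764591   0.         286.94325545]
 [  0.         470.53764591 206.04016957]
 [  0.           0.           1.        ]] 0.049043168669283974
arch_center [(0.88, [121.0, 226.0, 31.0, 27.0]), (0.68, [181.0, 205.0, 91.0, 68.0]), (0.62, [188.0, 219.0, 12.0, 29.0])]
brick_center [(0.58, [227.0, 201.0, 23.0, 20.0])]
post_center [(0.61, [236.0, 229.0, 13.0, 28.0])]
dial_center [(0.79, [181.0, 208.0, 89.0, 65.0])]
mirror_face [(0.56, [350.0, 168.0, 58.0, 34.0]), (0.52, [273.0, 158.0, 39.0, 34.0])]
canister []
bead_bar [(0.79, [274.0, 163.0, 42.0, 30.0])]
tumbler [(0.89, [339.0, 126.0, 25.0, 33.0])]
top [[-0.008, -0.992, 0.127, 404.469], [-1.0, 0.01, 0.012, -76.676], [-0.013, -0.127, -0.992, 1422.104], [0.0, 0.0, 0.0, 1.0]] [[457.43772823   0.         286.88617071]
 [  0.         457.43772823 209.32936628]
 [  0.           0.           1.        ]] 0.03700122152338594
arch_center [(0.72, [402.0, 245.0, 26.0, 20.0]), (0.59, [362.0, 218.0, 12.0, 21.0]), (0.52, [406.0, 199.0, 19.0, 25.0])]
brick_center [(0.77, [314.0, 234.0, 18.0, 20.0])]
post_center [(0.54, [328.0, 190.0, 13.0, 16.0])]
dial_center [(0.92, [299.0, 184.0, 84.0, 79.0])]
mirror_face [(0.78, [154.0, 175.0, 66.0, 51.0])]
canister [(0.78, [269.0, 126.0, 32.0, 43.0])]
bead_bar [(0.68, [362.0, 216.0, 14.0, 23.0]), (0.61, [222.0, 258.0, 46.0, 22.0])]
tumbler [(0.57, [152.0, 273.0, 28.0, 28.0]), (0.19, [314.0, 234.0, 19.0, 22.0])]
0.9 19.0
```

Run:
```python
import cv2
t=cv2.imread("pics/top0.png");s=cv2.imread("pics/scene0.png")
cv2.imwrite("pics/topc.png",cv2.resize(t[170:280,285:445],None,fx=5,fy=5,interpolation=cv2.INTER_CUBIC))
cv2.imwrite("pics/scenec.png",cv2.resize(s[120:280,100:420],None,fx=2.5,fy=2.5,interpolation=cv2.INTER_CUBIC))
cv2.imwrite("pics/topm.png",cv2.resize(t[100:300,130:310],None,fx=3,fy=3,interpolation=cv2.INTER_CUBIC))
```

```text
(no output)
```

View pics/topc.png

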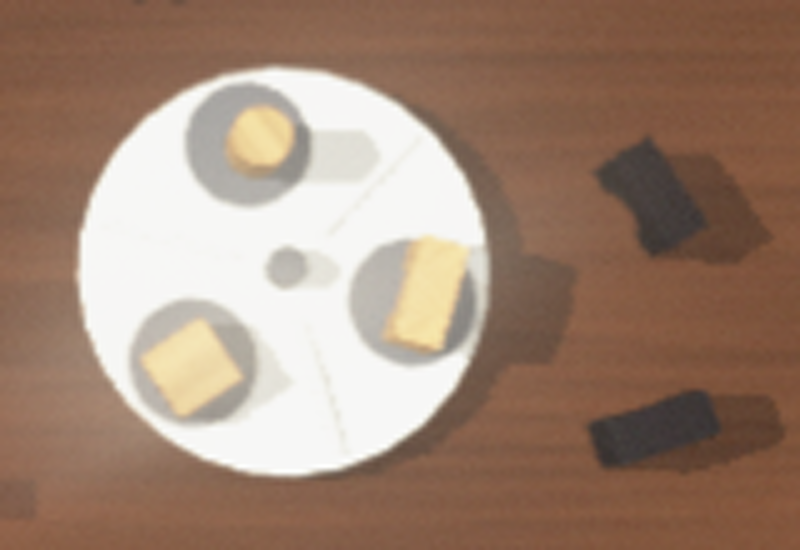

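View pics/scenec.png

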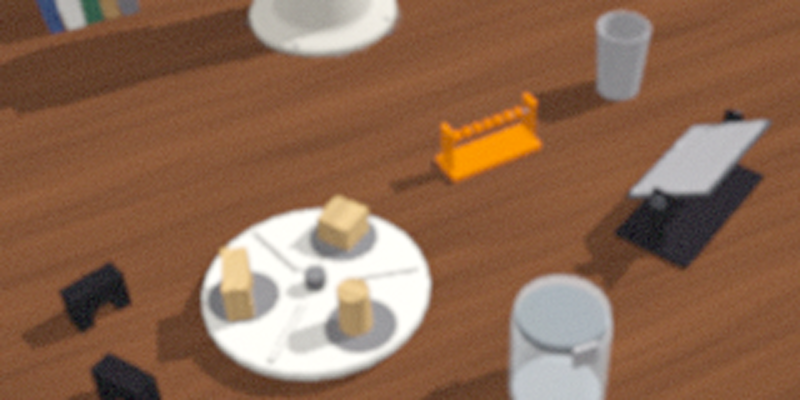

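View pics/topm.png

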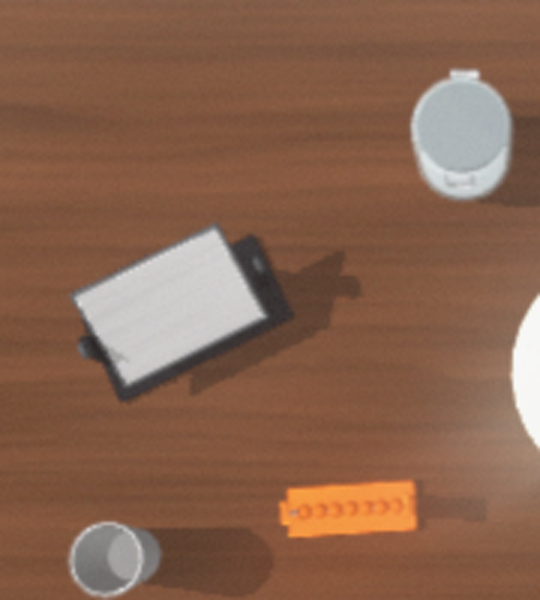

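View pics/scene0.png

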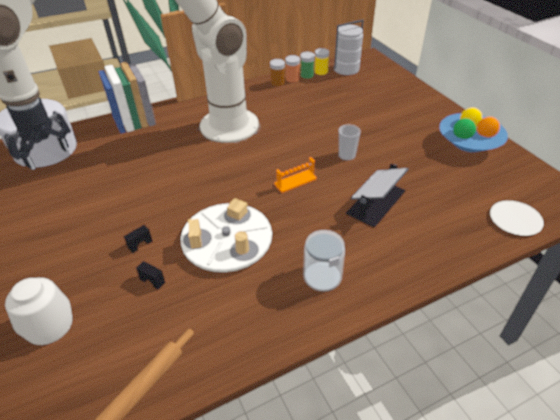

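The top crop shows three pale blocks on the white dial: the arch at crop (428,293), full picture about (370,228), oblong. The brick is at about (323,243) and the post at about (337,197). Two black arches lie off the dial at about (415,209) and (415,255). The one meant is the birch oblong on the dial at (370,228); the black look-alikes stay where they are. The mirror plate is at top (163,201) and scene (380,183).

I'll fit the block and the mirror from both views.

```bash
cat > fit.py <<'E'
from h import *
import pickle, itertools
from scipy.optimize import least_squares, minimize
d=pickle.load(open("p0.pkl","rb"));T,S=d["top"],d["scene"]
# mirror corners (full px)
tc=[((x+.5)/3-.5+130,(y+.5)/3-.5+100) for x,y in[(73,295),(215,227),(268,318),(125,385)]]
sc=[((x+.5)/2.5-.5+100,(y+.5)/2.5-.5+120) for x,y in[(770,121),(708,193),(632,193),(695,125)]]
# refine corners: fit lines is overkill; match order by checking triangulation gaps
for a,b in itertools.product([0],range(4)):
    for sgn in(1,-1):
        r=[tri(T,tc[i],S,sc[(sgn*i+b)%4]) for i in range(4)]
        if max(x[1] for x in r)<25: print("match",b,sgn,[(np.round(x[0]).tolist(),round(x[1],1)) for x in r]); best=(b,sgn)
def R(yaw,tilt,roll=0):
    c,s=np.cos(yaw),np.sin(yaw);ct,st=np.cos(tilt),np.sin(tilt)
    # y level along (−s,c); tilt about y
    return np.array([[c,-s,0],[s,c,0],[0,0,1]])@np.array([[ct,0,st],[0,1,0],[-st,0,ct]])
b,sgn=best
def corners(q): 
    M=R(q[3],q[4]);return [q[:3]+M@np.array([x,y,0]) for x,y in[(56,80),(56,-80),(-56,-80),(-56,80)]]
def res(q):
    C=corners(q);return np.concatenate([proj(T,C[i])-tc[i] for i in range(4)]+[proj(S,C[i])-sc[(sgn*i+b)%4] for i in range(4)])
m=np.mean([tri(T,tc[i],S,sc[(sgn*i+b)%4])[0] for i in range(4)],0)
q=min((least_squares(res,np.r_[m,y0,-.4]) for y0 in np.arange(-3,3.2,.5)),key=lambda r:r.cost)
print("mirror",np.round(q.x,3),"tilt",np.degrees(q.x[4]),"yaw",np.degrees(q.x[3]),"rms",np.sqrt(2*q.cost/16));print(np.round(q.fun,1))
# blocks: silhouette fit
def mask(p):
    c=cv2.cvtColor(p["color"],cv2.COLOR_RGB2HSV); return ((c[...,2]>150)&(c[...,1]>60)&(c[...,0]>8)&(c[...,0]<30)).astype(np.uint8)
MT,MS=mask(T),mask(S)
def region(M,u,v):
    n,l,st,ce=cv2.connectedComponentsWithStats(M);k=1+np.argmin(np.hypot(*(ce[1:]-[u,v]).T));print("comp",st[k],ce[k].round(1)); return (l==k).astype(np.uint8)
at,as_=region(MT,370,228),region(MS,194,234)
cv2.imwrite("pics/masks.png",np.hstack([cv2.resize((T["color"]*at[...,None])[200:250,345:395,::-1],(400,400)),cv2.resize((S["color"]*as_[...,None])[210:260,170:220,::-1],(400,400))]))
def hull(p,q,k=8):
    c,s=np.cos(q[3]),np.sin(q[3]);pts=[]
    for x,y,z in itertools.product((-32,32),(-14,14),(-25,25)): pts.append(proj(p,[q[0]+c*x-s*y,q[1]+s*x+c*y,q[2]+z]))
    return cv2.convexHull(np.float32(pts))
def sil(p,q):
    im=np.zeros((420*4,560*4),np.uint8);cv2.fillConvexPoly(im,np.int32(np.round(((hull(p,q)+.5)*4-.5)*16)),255,shift=4)
    return cv2.resize(im,(560,420),interpolation=cv2.INTER_AREA)/255.
def cost(q):
    return np.abs(sil(T,q)-at).sum()+np.abs(sil(S,q)-as_).sum()
g=atz(T,370.5,228.5,70);best=None
for y0 in np.arange(0,3.1,.26):
    r=minimize(lambda v:cost(np.r_[v[:3],v[3]/20]),np.r_[g[:2],53,y0*20],method="Nelder-Mead",options=dict(initial_simplex=np.r_[g[:2],53,y0*20]+np.vstack([np.zeros(4),np.eye(4)*8])))
    if best is None or r.fun<best.fun: best=r
a=best.x;print("arch",a[:3].round(1),"yaw",np.degrees(a[3]/20),"cost",best.fun,at.sum(),as_.sum())
dc=atz(T,*(285+(287-.5)/5,170+(267-.5)/5),50);print("dial ctr knob top",dc.round(),"dist",np.hypot(*(dc-a[:3])[:2]))
for n,e,z in(("can",(285,137),130),):print(n,atz(T,*e,z))
E
python3 fit.py
```

```text
match 0 1 [([612.0, 328.0, 105.0], np.float64(4.6)), ([678.0, 192.0, 101.0], np.float64(4.8)), ([595.0, 149.0, 52.0], np.float64(8.9)), ([528.0, 289.0, 54.0], np.float64(3.9))]
match 0 -1 [([612.0, 328.0, 105.0], np.float64(4.6)), ([660.0, 174.0, 191.0], np.float64(4.8)), ([595.0, 149.0, 52.0], np.float64(8.9)), ([538.0, 320.0, -65.0], np.float64(3.7))]
mirror [ 6.02769e+02  2.40316e+02  7.73890e+01  3.27000e-01 -1.03300e+00] tilt -59.19062214418957 yaw 18.734992475852714 rms 7.519635204739937
[ -2.    1.    3.8   5.6  -2.2  -1.6  -4.2  -6.8  -1.9  -6.5  -4.8  17.8
   0.7   6.4   2.1 -18.7]
comp [362 217  16  24 252] [370.  228.7]
comp [187 218  15  30 320] [194.1 233.1]
arch [ 518.8 -307.2   51.6] yaw 163.80339418679088 cost 82.54901960784315 252 320
dial ctr knob top [ 536. -227.   50.] dist 82.46121915130675
can [781.94210298 -57.59962806 130.        ]
```

View pics/masks.png

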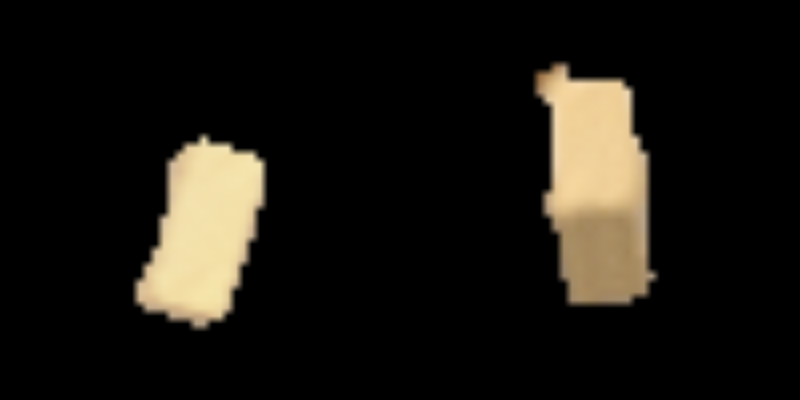

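```bash
sed -i 's/best=(b,sgn)/best=(0,1)/; s/np.r_\[m,y0,-.4\]/np.r_[m,y0,-.4]/' fit.py
python3 - <<'E'
src=open("fit.py").read().split("# blocks")[0]
exec(src)
n=R(q.x[3],q.x[4])[:,2];print("n",n)
# mirror masks at sub-pixel: edge-refine by silhouette of bright grey
for p,c in((T,(163,203)),(S,(380,183))):
    h=cv2.cvtColor(p["color"],cv2.COLOR_RGB2HSV);M=((h[...,1]<40)&(h[...,2]>110)).astype(np.uint8)
    k,l,st,ce=cv2.connectedComponentsWithStats(M);j=l[c[1],c[0]];print(st[j],ce[j])
    cn=max(cv2.findContours((l==j).astype(np.uint8),0,1)[0],key=cv2.contourArea)
    print(cv2.boxPoints(cv2.minAreaRect(cn)).round(1).tolist(),cv2.approxPolyDP(cv2.convexHull(cn),3,True)[:,0].tolist())
print(np.round(tc,1).tolist(),np.round(sc,1).tolist())
# visual check
out=[]
for p,z in((T,(145,160,235,240)),(S,(340,150,420,220))):
    im=p["color"][:,:,::-1].copy();x0,y0,x1,y1=z;im=cv2.resize(im[y0:y1,x0:x1],None,fx=5,fy=5,interpolation=cv2.INTER_CUBIC)
    P=np.array([((proj(p,C)+.5-[x0,y0])*5) for C in corners(q.x)]);cv2.polylines(im,[np.int32(P)],True,(0,0,255),1);out.append(im[:350,:400])
cv2.imwrite("pics/mfit.png",np.hstack(out))
E
```

```text
match 0 1 [([612.0, 328.0, 105.0], np.float64(4.6)), ([678.0, 192.0, 101.0], np.float64(4.8)), ([595.0, 149.0, 52.0], np.float64(8.9)), ([528.0, 289.0, 54.0], np.float64(3.9))]
match 0 -1 [([612.0, 328.0, 105.0], np.float64(4.6)), ([660.0, 174.0, 191.0], np.float64(4.8)), ([595.0, 149.0, 52.0], np.float64(8.9)), ([538.0, 320.0, -65.0], np.float64(3.7))]
mirror [ 6.02939e+02  2.39870e+02  7.67780e+01  4.52000e-01 -5.25000e-01] tilt -30.082637173499066 yaw 25.903582753430314 rms 1.1287839235752304
[-2.4 -0.4  0.  -1.7 -0.4 -0.2 -0.8  0.9  0.6 -0.4 -0.9  0.  -2.5  1.1
 -0.9  0.7]
n [-0.45088833 -0.21897445  0.86530336]
[ 154  175   65   53 1879] [186.09579564 201.29217669]
[[153.0, 197.89999389648438], [202.6999969482422, 173.6999969482422], [218.1999969482422, 205.39999389648438], [168.5, 229.6999969482422]] [[201, 175], [218, 205], [171, 227], [155, 197]]
[352 168  56  31 894] [379.76957494 183.00223714]
[[351.0, 196.0], [392.5, 154.5], [408.5, 170.5], [367.0, 212.0]] [[407, 169], [383, 196], [352, 197], [377, 170]]
[[154.0, 198.0], [201.3, 175.3], [219.0, 205.7], [171.3, 228.0]] [[407.7, 168.1], [382.9, 196.9], [352.5, 196.9], [377.7, 169.7]]
```

View pics/mfit.png

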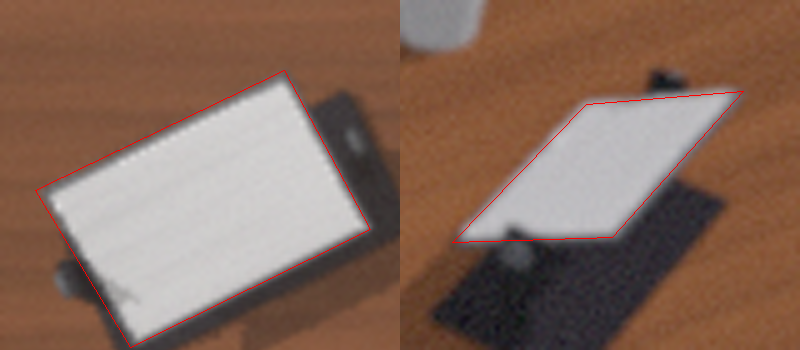

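The red outlines follow the plate well in both views. One finer check on the tilt, then I'll move.

```bash
cat > mref.py <<'E'
src=open("fit.py").read().split("# blocks")[0]
exec(src)
soft={}
for k,p,c in(("T",T,(186,201)),("S",S,(380,183))):
    b=p["color"].min(2).astype(float);fg=np.median(b[c[1]-6:c[1]+7,c[0]-6:c[0]+7]);bg=50
    soft[k]=np.clip((b-bg)/(fg-bg),0,1)
def sil(p,q):
    P=np.array([proj(p,C) for C in corners(q)]);im=np.zeros((1680,2240),np.uint8)
    cv2.fillConvexPoly(im,np.int32(np.round(((P+.5)*4-.5)*16)),255,shift=4);return cv2.GaussianBlur(cv2.resize(im,(560,420),interpolation=cv2.INTER_AREA)/255.,(0,0),.7)
bx={"T":np.s_[165:240,145:228],"S":np.s_[160:206,343:416]}
sx=np.array([1,1,1,.02,.02])
def cost(v,zp):
    q=v*sx;return sum((np.abs(sil(p,q)-soft[k])[bx[k]]**2).sum() for k,p in(("T",T),("S",S)))+zp*(q[2]-80)**2
for zp in(0,5):
    r=minimize(cost,q.x/sx,args=(zp,),method="Nelder-Mead",options=dict(maxiter=600,initial_simplex=q.x/sx+np.vstack([np.zeros(5),np.eye(5)*4])))
    v=r.x*sx;print(zp,v[:3].round(1),np.degrees(v[3:]).round(2),r.fun,cost(q.x/sx,zp))
E
python3 mref.py | tail -2
```

```text
0 [602.8 238.3  77.9] [ 25.99 -30.12] 89.87336385670012 101.7954074463208
5 [603.4 237.6  79.6] [ 26.2  -29.95] 97.889338052697 153.70336343477655
```

```bash
cat >> h.py <<'E'
A=np.array([518.8,-307.2,53.]);AY=np.radians(163.8)
MC=np.array([603.2,238,79.5])
cy,sy=np.cos(np.radians(26.1)),np.sin(np.radians(26.1));t=np.radians(-30.0)
N=np.array([np.sin(t)*cy,np.sin(t)*sy,np.cos(t)]);ML=np.array([-sy,cy,0])
def down(s): 
    x=s*np.array([np.cos(AY),np.sin(AY),0]);z=np.array([0,0,-1.]);return np.c_[x,np.cross(z,x),z]
def fin(s):
    x=s*ML;return np.c_[x,np.cross(-N,x),-N]
UP=4.5
E
python3 - <<'E'
from h import *
ik=solver.inverse_kinematics
f=lambda q:None if q is None else np.round(q,0).tolist()
for s in(1,-1):
    print("g",s,f(ik(A+[0,0,120],down(s))),f(ik(A+[0,0,UP],down(s))))
    print("f",s,f(ik(MC+N*(120+UP),fin(s))),f(ik(MC+N*(200+UP),fin(s))))
E
```

```text
g 1 [67.0, 38.0, -54.0, 99.0, 34.0, 61.0, 75.0] [63.0, 46.0, -48.0, 102.0, 43.0, 52.0, 69.0]
f 1 [31.0, 24.0, -62.0, 125.0, 62.0, 22.0, -52.0] [37.0, 6.0, -61.0, 127.0, 9.0, 21.0, -4.0]
g -1 [44.0, 28.0, -21.0, 100.0, 12.0, 54.0, -88.0] [41.0, 37.0, -17.0, 103.0, 16.0, 42.0, -91.0]
f -1 [-44.0, 13.0, 23.0, 127.0, -36.0, 12.0, -143.0] None
```

Run:
```python
from h import *
robot.reach(A+[0,0,120],down(1))
print(robot.get_clock(),robot.get_position(),np.round(robot.get_joint_positions(),1))
im=[]
p=eyes.read_camera("scene");im.append(p["color"][150:290,130:290,::-1])
q=eyes.read_camera("top");im.append(q["color"][150:290,290:450,::-1])
cv2.imwrite("pics/pre.png",cv2.resize(np.hstack(im),(800,350),interpolation=cv2.INTER_CUBIC))
for s in(1,-1):
    print(s,solver.inverse_kinematics(MC+N*(120+UP),fin(s)),solver.inverse_kinematics(MC+N*180,fin(s)))
```

```text
2.275 [ 518.24577931 -308.70174961  172.92026945] [ 66.6  37.8 -53.8  99.1  34.5  61.2  74.7]
1 [ -0.76658197  14.11573971 -24.28048819 126.17174553  21.00194082
  11.59738476 -16.25241709] [ 19.98977716   8.06321196 -44.78087775 126.69984932  13.46032134
  17.94800149  -8.60925353]
-1 [ 37.27753105  30.52251242 -71.88211227 125.24639738  71.18269692
  29.24705931 122.01762741] [ -92.65391432   16.81674236   80.42192553  129.45015283  -53.87713212
   26.34901863 -126.06558182]
```

View pics/pre.png

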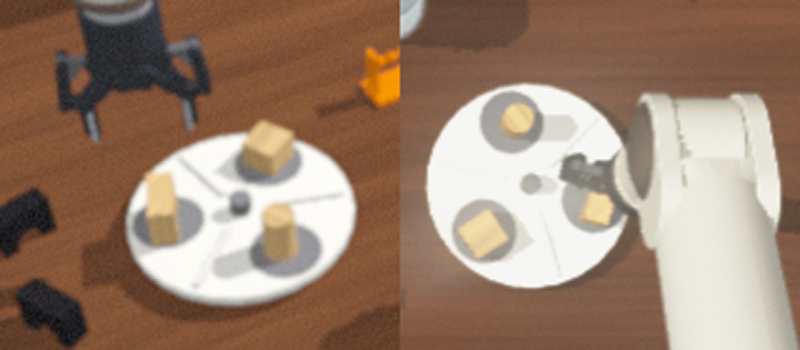

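The open gripper hangs above the arch, fingers spread across its thickness (scene crop fingertips at (92,130) and (190,125), arch at (160,210)). I'll go down, grip and lift.

Run:
```python
from h import *
robot.move_l(A+[0,0,UP],rate=100)
robot.hold(.2);print(robot.get_position().round(1),np.round(robot.get_wrist_force(),1))
p0=eyes.read_camera("scene")
robot.grasp();robot.hold(.2)
print(robot.get_opening(),robot.get_gripper_force(),robot.get_position().round(1),np.round(robot.get_wrist_force(),1))
robot.move_l(A+[0,0,150],rate=120)
robot.hold(.2)
print(robot.get_clock(),robot.get_opening(),robot.get_gripper_force(),robot.get_position().round(1),np.round(robot.get_joint_positions(),1))
p=eyes.read_camera("scene")
cv2.imwrite("pics/lift.png",cv2.resize(np.hstack([a["color"][130:290,130:290,::-1] for a in(p0,p)]),(800,400),interpolation=cv2.INTER_CUBIC))
for s in(1,-1):
  for h in(120,150,180):
    q=solver.inverse_kinematics(MC+N*(h+UP),fin(s));print(s,h,None if q is None else np.round(q,0))
```

```text
[ 519.1 -307.5   58.1] [-0.1 -0.4  0.4]
0.3188915942219389 59.83322887332179 [ 519.  -307.2   57.6] [0.  1.2 1.5]
6.25 0.3214558436434682 59.81353289643948 [ 518.5 -307.   202.3] [ 67.6  36.  -55.4  97.8  32.6  63.9  76.1]
1 120 [ -1.  14. -24. 126.  20.  12. -15.]
1 150 [  8.  11. -33. 127.  17.  15. -12.]
1 180 [ 22.   8. -47. 127.  12.  18.  -8.]
-1 120 [ 36.  28. -69. 125.  69.  27. 124.]
-1 150 [ 41.  24. -74. 126.  59.  26. 132.]
-1 180 [ -94.   15.   81.  129.  -50.   25. -129.]
```

View pics/lift.png

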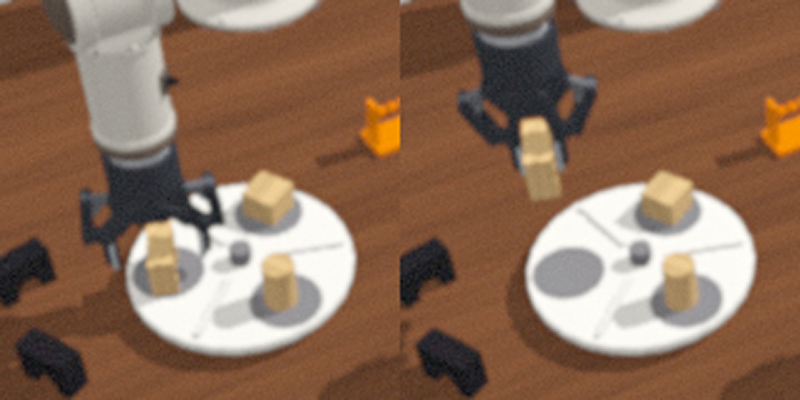

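The block is held by its upper part, and the other two are still standing. Now carrying it to the mirror.

Run:
```python
from h import *
try: robot.move_l(MC+N*(165+UP),fin(1),rate=150)
except robot.MotionError as e:
    print(e); robot.reach(MC+N*(165+UP),fin(1))
print(robot.get_clock(),robot.get_position().round(1),np.round(robot.get_joint_positions(),1),robot.get_opening())
for s in(120,140):print(solver.inverse_kinematics(MC+N*(s+UP),fin(1)))
import pickle
d={n:eyes.read_camera(n) for n in("scene","top")};pickle.dump(d,open("p1.pkl","wb"))
cv2.imwrite("pics/m1.png",cv2.resize(np.hstack([d["scene"]["color"][90:250,310:470,::-1],d["top"]["color"][140:300,120:280,::-1]]),(800,400),interpolation=cv2.INTER_CUBIC))
```

```text
9.8417 [527.2 200.3 226.2] [ 21.7  10.3 -47.3 126.5  20.9  17.3 -15.5] 0.3219569204023402
[  9.72854857  15.81809385 -36.13921967 125.87260192  35.22278816
  13.31979614 -29.2010017 ]
[ 14.69685924  13.46060715 -40.9326646  126.23601446  29.08413576
  15.07799218 -23.26578029]
```

View pics/m1.png

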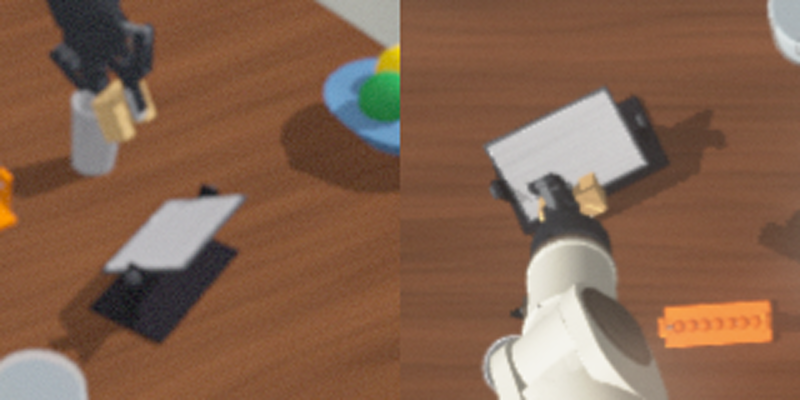

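```bash
cat > chk.py <<'E'
from h import *
import itertools
from scipy.optimize import minimize
def check(view=None):
    P=robot.get_position();R=robot.get_tcp_rot();d={n:eyes.read_camera(n) for n in("scene","top")}
    sd={}
    for n,p in d.items():
        h=cv2.cvtColor(p["color"],cv2.COLOR_RGB2HSV);M=((h[...,2]>120)&(h[...,1]>50)&(h[...,0]>8)&(h[...,0]<32)&(p["color"][...,0]>165)).astype(np.uint8)
        c=proj(p,P);b=np.zeros_like(M);u,v=np.int32(c);b[v-28:v+28,u-28:u+28]=1
        sd[n]=(M*b,((h[...,2]<110)&(h[...,1]<110)).astype(np.uint8)*b,b)
    def pts(p,o): return np.array([proj(p,P+R@np.array([o[0]+x,o[1]+y,o[2]+z])) for x,y,z in itertools.product((-32,32),(-14,14),(-25,25))])
    def sil(p,o):
        im=np.zeros((1680,2240),np.uint8);cv2.fillConvexPoly(im,np.int32(np.round(((cv2.convexHull(np.float32(pts(p,o)))+.5)*4-.5)*16)),255,shift=4)
        return cv2.resize(im,(560,420),interpolation=cv2.INTER_AREA)/255.
    def cost(o):
        c=0
        for n,p in d.items():
            s=sil(p,o[:3]);M,D,b=sd[n];c+=(M*(1-s)).sum()+.5*(s*(1-M)*(1-D)).sum()
        return c+.05*o[1]**2
    o0=np.array([0,0,4.5])
    r=min((minimize(cost,o0+[a,0,0],method="Nelder-Mead",options=dict(initial_simplex=o0+[a,0,0]+np.vstack([np.zeros(3),np.diag([5,3,5])]))) for a in(-6,0,6)),key=lambda r:r.fun)
    print("block centre in tool frame",r.x.round(1),r.fun,cost(o0),[int(sd[n][0].sum()) for n in d])
    if view:
        ims=[]
        for n,p in d.items():
            u,v=np.int32(proj(p,P));x0,y0=u-40,v-35;im=cv2.resize(p["color"][y0:y0+80,x0:x0+80,::-1],(400,400),interpolation=cv2.INTER_CUBIC)
            for o,c in((r.x,(0,0,255)),(o0,(0,255,0))): cv2.polylines(im,[np.int32((cv2.convexHull(np.float32(pts(p,o)))+.5-[x0,y0])*5)],True,c,1)
            ims.append(im)
        cv2.imwrite(view,np.hstack(ims))
    return r.x
E
python3 - <<'E'
from chk import *
robot.move_l(MC+N*(120+UP),rate=60);robot.hold(.3)
print(robot.get_clock(),robot.get_position().round(1),(MC+N*(120+UP)).round(1),np.round(robot.get_joint_positions(),1),robot.get_opening(),np.abs(robot.get_tcp_rot()-fin(1)).max())
check("pics/fin.png")
E
```

```text
11.1417 [547.4 210.4 187.6] [547.3 210.6 187.3] [  9.3  15.7 -35.6 125.9  34.5  13.2 -28.6] 0.32179820571909507 0.00046534836032707805
block centre in tool frame [ 0.2 -1.   6. ] 134.15690477479578 139.29999999999998 [213, 128]
```

View pics/fin.png

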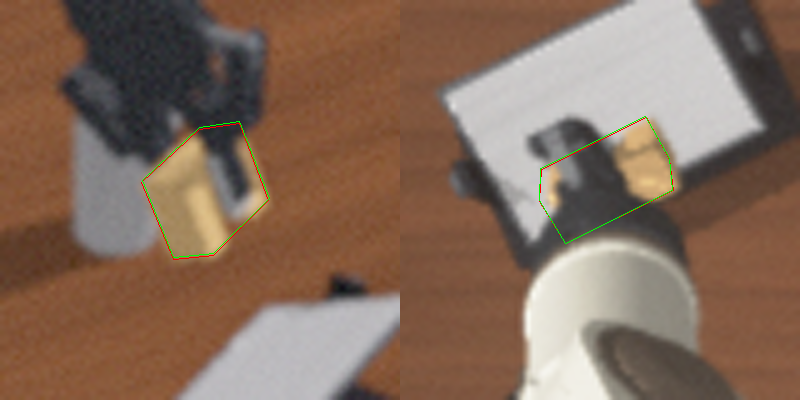

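The fitted outline matches the held block in both views to about 1 mm, so the pose is right. Handing in.

Run:
```python
from h import *
robot.hold(.3);print(np.abs(robot.get_dq()).max(),robot.get_clock());print(ticket.finish_job())
```

```text
0.10758925371583844 11.5417
the job is handed in; nothing more can be done
None
```

I handed the job in at 11.5 s with the arch block held still over the middle of the mirror, 12 cm out and square to it (about 1–2 mm off by the cameras); the other two blocks were still standing on the dial after the lift, and the mirror and bystanders were not touched.

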